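# Send a row of specimen carriers home on the loading rail and catch it

## Task

Push the row of four specimen carriers along the loading rail as one train until it is fully home against the end stop, pushing gently and only on the rearmost carrier. Then push the rail's swinging catch round until it lies fully across the rail behind the row, and leave everything so. Do not lift the carriers, touch the three front ones or disturb the things standing around.

Things in the scene. Friction and masses are not known exactly. Their poses are not given: they have to be found in the camera images.
- rail: Fixed loading rail lying roughly across in front of the robot. Origin on the bench, on the channel's centre line; x along the rail to the end stop (roughly the robot's left), y roughly towards the robot. Black base 60 mm wide, x -160 to 180 mm; channel floor 8 mm above the bench; two side walls, inner faces 38 mm apart, outer 50 mm, tops 16 mm above the bench. The rear (-x) end is open.
- stop_face (a point): Middle of the end stop's face that meets the row: x = 160 mm, y = 0 in the rail's frame, 23 mm above the bench. The stop is a dark steel block 20 mm thick, 56 mm wide, top 42 mm above the bench.
- carrier_1: Carrier 1 of 4 from the stop (foremost): loose aluminium block 40 (x, along the rail) x 36 x 30 mm high, 0.08 to 0.16 kg, a dark disc in its top. Origin at the middle of its underside, on the channel floor; top 38 mm above the bench. Gaps in the row under 1 mm. The row starts 50 to 105 mm short of the stop; home, this centre is at rail x = 140 mm.
- carrier_2: Carrier 2 of 4 from the stop (second): loose aluminium block 40 (x, along the rail) x 36 x 30 mm high, 0.08 to 0.16 kg, a dark disc in its top. Origin at the middle of its underside, on the channel floor; top 38 mm above the bench. Gaps in the row under 1 mm. The row starts 50 to 105 mm short of the stop; home, this centre is at rail x = 100 mm.
- carrier_3: Carrier 3 of 4 from the stop (third): loose aluminium block 40 (x, along the rail) x 36 x 30 mm high, 0.08 to 0.16 kg, a dark disc in its top. Origin at the middle of its underside, on the channel floor; top 38 mm above the bench. Gaps in the row under 1 mm. The row starts 50 to 105 mm short of the stop; home, this centre is at rail x = 60 mm.
- carrier_4: Carrier 4 of 4 from the stop (rearmost, the one to push): loose aluminium block 40 (x, along the rail) x 36 x 30 mm high, 0.08 to 0.16 kg, a dark disc in its top. Origin at the middle of its underside, on the channel floor; top 38 mm above the bench. Gaps in the row under 1 mm. The row starts 50 to 105 mm short of the stop; home, this centre is at rail x = 20 mm.
- catch (a joint): Catch angle, rad: 0 = arm beside the rail, parallel to it, pointing to its rear end; grows clockwise from above, over the wall and across the channel; 1.57 = fully across, its limit. Starts -0.4 to 0.1. Turns stiffly (about 1 N at the pin) and stays where left. Fully across it stands 6 mm behind the row when that is home; it cannot close earlier.
- catch_pivot (a point): Top of the catch's pivot, on its vertical axis, at x = -11, y = -50 mm in the rail's frame (side away from the robot), 31.5 mm above the bench. The arm is a flat dark steel bar 75 mm long from the axis, 10 mm wide, 22.5 to 30.5 mm above the bench.
- catch_pin (a point): Top of the dark upright pin on the catch's arm, 55 mm from the pivot axis; 10 mm in diameter, from 30.5 to 66.5 mm above the bench. At catch angle a the pin is at x = -11 - 55 cos(a), y = -50 + 55 sin(a) mm in the rail's frame.
- mount_a: Bystander, leave alone: black round resin mount, 30 mm across, 20 mm high, on the bench on the robot's side of the rail; origin at its underside.
- mount_b: Bystander, leave alone: a second such mount, on the far side of the rail near its stop end; origin at its underside.
- jar: Bystander, leave alone: small glass jar, 44 mm across, 50 mm high, on the robot's side of the rail near its rear; origin at its underside.
- dish: Bystander, leave alone: white dish, 70 mm across, 22 mm high, to the robot's right; origin at its underside.
- wash_bottle: Bystander, leave alone: white bottle, 60 mm across, 150 mm high, to the robot's right; origin at its underside.
- brush: Bystander, leave alone: wooden-handled dusting brush lying on the bench to the robot's right; origin at its underside.
- mouse: Bystander, leave alone: grey computer mouse, 100 x 58 x 33 mm, on a green mat to the robot's left; origin at its underside.
Not all that is in view belongs to the job. What is shaped like the carrier_3 but green or purple is not meant. Leave any purple look-alike of the carrier_4 alone.

How it is judged (in metres and radians):
On the way, in this order (a step that is already met when the one before it is completed fails the run):
1. the row of four is home against the end stop (x of carrier_1 in the frame of rail between 0.136 and 0.144 m and x of carrier_2 in the frame of rail between 0.096 and 0.104 m and x of carrier_3 in the frame of rail between 0.056 and 0.064 m and x of carrier_4 in the frame of rail between 0.016 and 0.024 m and height (world z) of each of carrier_1, carrier_2, carrier_3, carrier_4 below 0.012 m), for 0.2 s.
2. the catch is fully across the rail behind the row (all of step 1 and value of joint catch above 1.45 rad), for 0.2 s.
At the end, for the whole second after the job is handed in: Every carrier stands flat in the channel within 4 mm of its place in a tight row against the end stop and is at rest, the catch is at 1.45 rad or more (fully across is 1.57), and the bystanders are within 15 mm of where they stood (all of step 2 and linear speed of each of carrier_1, carrier_2, carrier_3, carrier_4 below 0.02 m/s and distance of each of mount_a, mount_b, jar, dish, wash_bottle, brush, mouse from where it was at the start of the episode below 0.015 m); the robot touches nothing.
It fails at once if a carrier is lifted more than 12 mm off the channel floor (height (world z) of any of carrier_1, carrier_2, carrier_3, carrier_4 above 0.02 m).
It fails at once if a carrier is tipped more than 0.3 rad (angle between any of carrier_1, carrier_2, carrier_3, carrier_4's own z axis and vertical above 0.3 rad).
It fails at once if one of the three front carriers is touched by the robot (more than 2 N) (contact force between any of the fingers, the arm and carrier_1 above 2 N or contact force between any of the fingers, the arm and carrier_2 above 2 N or contact force between any of the fingers, the arm and carrier_3 above 2 N).
It fails at once if the rearmost carrier is pushed or squeezed with more than 40 N (contact force between the fingers and carrier_4 above 40 N).
It fails at once if a bystander is moved more than 15 mm (distance of any of mount_a, mount_b, jar, dish, wash_bottle, brush, mouse from where it was at the start of the episode above 0.015 m).
It also fails if it takes over 54 s, if anything falls off the work surface, if the arm or the gripper's body presses on something with over 40 N, if the wrist force passes 120 N, or if a joint passes its speed limit or range.

## Robot

A 6-joint arm with a two-finger parallel gripper is mounted at the origin on the work surface. World frame = base frame: x ahead of the robot, y to its left, z up, the work surface at z = 0. Lengths are in mm, angles in rad, forces in N, time in s.
With the tool pointing down it reaches from about 275 to 875 mm from the base axis. Payload 12.5 kg.
Tool frame: the origin (TCP) lies between the finger pads; the fingertips stand 14 mm ahead of it and the grasp point (between the pads) lies 5 mm behind it (nose_length is the distance from the TCP to the fingertips, in mm); z points along the fingers, y is the direction in which the jaws open and shut (so a half turn about z gives the same grasp; the last joint's range is limited). The gripper opens to 85 mm and grips with 20 to 120 N. Pads are 22 mm wide; open, the fingers measure 114 mm over their backs; the gripper's body (76 mm by 85 mm) begins 54 mm behind the grasp point. The pads swing forward as they close: fully open they stand 13 mm farther back than shut.
Start: joints at [1.231, 0.351, 1.652, -0, 1.139, -0.085], TCP at [138.597, 532.236, 245.29] pointing down, gripper open.
Joint ranges: [-2.75, 2.75], [-0.79, 2.1], [0.01, 2.65], [-1.57, 4.71], [0.07, 3.14], [-2.87, 2.87]. Speed limits (rad/s): [2.22, 2.22, 2.79, 3.14, 3.14, 3.14].

## Interface

Orientations are given as [roll, pitch, yaw] about the fixed x, y, z axes, in that order (R = Rz(yaw) Ry(pitch) Rx(roll)).
In Python, from plant import * gives the robot as it stands.
- The arm moves only by the shell command python3 -m crank 'ROWS' [FORCE]. ROWS is JSON, a list of rows, each a list of 5 numbers: the shift along the world's x, y, z in mm, then the turn about the world's z in degrees, then the gripper command: -1 is fully open, 1 is shut, values between are in proportion. A call has 1 to 20 rows; each row is the pose to reach, as a shift and turn from the pose commanded when the call began; what a row does not reach only later rows make up. A row lasts 1/12 s, in which the tool goes at most 41.7 mm and 7.16 degrees, less where a joint would pass 70% of its speed; a pose out of reach is approached as far as the arm can. A call with a gripper value outside its range is refused whole. The fingers move at their own pace and stop on an object; FORCE is the grip in N (left out, the last holds). Time passes only in rows, so rows that repeat a pose let the fingers close. It gives the time, the measured TCP pose, the force and the opening at its end, in the units of the state.
- state(): the state, without advancing time (a new reading comes with each control period).
- grab_frame(name): name is "scene" or "top" or "wrist"; returns (picture, depth): 384x512x3 uint8, blue, green, red; 384x512 float32, mm along the optical axis (not along the pixel's ray), 0 where there is no reading.
- get_calibration(name): a dict with "intrinsics" (3x3 intrinsics, pixels), "xyz" and "orientation" of the camera in the world; the wrist camera has in their place "T_tool_cam" (4x4, takes a point from camera to tool coordinates, whose origin is the TCP and whose axes are the flange's). Camera axes: x right, y up, looking along -z (the intrinsics and any distortion apply to the point x, -y, -z); pixel columns grow to the right and rows downward; lengths in mm; the calibration is good to about 2 mm. The wrist camera is an equidistant fisheye: a pixel r from the principal point sees the ray r / f radians off the axis. A picture is of the moment at which its call begins: read the wrist's pose just before it. get_calibration takes no time and is no camera call.
- job_done(): hands the job in, once; it reports no verdict.
The state is a dict: "time": time; "joints": joint angles; "joint_vel": joint speeds; "tau": joint torques, N m; "tcp_pos": TCP position; "tcp_rot": TCP orientation; "contact_force": force on the tool from outside, world axes, zero at the start; "moment": the same for the moment, N m; "grip_width": opening from 0.0 (shut) to 1.0 (fully open).
Only numpy, scipy, OpenCV 4.12 (cv2) and the standard library are available. Lean on these libraries where they do the work, as an engineer would, in place of code of your own. Each camera call takes 0.05 s, during which the arm holds its last target. There are 200 camera calls.

## Working session

There is one attempt and no reset: what is moved stays moved. The work goes in short steps, Python scripts to look and compute and a shell command to move; the robot and the scene stay as the last step left them, time stands still between calls to the robot, and variables do not carry over. Pictures are saved under pics/ and viewed, about 8 in all and at most 12, crops included, and the job is handed in when it is done.

```bash
mkdir -p pics
cat > h.py <<'E'
from plant import *
import numpy as np, cv2
from scipy.spatial.transform import Rotation as R
def pose(name):
    c=get_calibration(name); return c
E
python3 - <<'E'
from h import *
for n in ("scene","top"):
    c=get_calibration(n); print(n,c)
    p,d=grab_frame(n); np.savez(f'{n}0.npz',p=p,d=d); cv2.imwrite(f'pics/{n}0.png',p)
print(get_calibration("wrist")); s=state(); print(s)
E
```

```text
scene {'intrinsics': array([[461.04860315,   0.        , 257.78508494],
       [  0.        , 461.04860315, 189.42764083],
       [  0.        ,   0.        ,   1.        ]]), 'xyz': array([ 903.77756783, -641.23488987, 1088.31885534]), 'orientation': array([ 0.64951958, -0.01407812,  0.56157033])}
top {'intrinsics': array([[453.46707969,   0.        , 261.33712841],
       [  0.        , 453.46707969, 191.34990505],
       [  0.        ,   0.        ,   1.        ]]), 'xyz': array([ 216.80097985,   -6.07185568, 1554.44068051]), 'orientation': array([ 0.18816205,  0.01572999, -1.56246029])}
{'intrinsics': array([[297.31863964,   0.        , 255.15747675],
       [  0.        , 297.31863964, 188.14021945],
       [  0.        ,   0.        ,   1.        ]]), 'T_tool_cam': array([[-5.85184176e-04,  9.50831736e-01,  3.09707390e-01,
         7.89949024e+01],
       [ 9.99999434e-01,  2.81282118e-04,  1.02590991e-03,
        -8.93592843e-01],
       [ 8.88352550e-04,  3.09707815e-01, -9.50831363e-01,
        -1.28976825e+02],
       [ 0.00000000e+00,  0.00000000e+00,  0.00000000e+00,
         1.00000000e+00]])}
{'time': 0.1, 'joints': array([ 1.23141941e+00,  3.51149614e-01,  1.65233902e+00, -2.62399430e-05,
        1.13913212e+00, -8.46023526e-02]), 'joint_vel': array([ 0.00134113, -0.00096105,  0.00051305,  0.00260677, -0.00039462,
       -0.00040181]), 'tau': array([-4.82683845e-04, -5.06833792e+01, -2.91876447e+01, -9.64518790e-05,
        2.62796959e-03, -1.57230670e-05]), 'tcp_pos': array([138.5031601 , 531.98401485, 244.83820255]), 'tcp_rot': array([-3.14056622e+00, -6.31395402e-05,  2.88682904e+00]), 'contact_force': array([ 0.01206226,  0.14555617, -0.27499882]), 'moment': array([-0.01641342,  0.0063262 , -0.03428935]), 'grip_width': 1.0007852399044619}
```

Run:
```python
import cv2
p=cv2.imread('pics/top0.png'); cv2.imwrite('pics/top0b.png',cv2.resize(p,(800,600),interpolation=cv2.INTER_CUBIC))
```

```text
(no output)
```

View pics/top0.png

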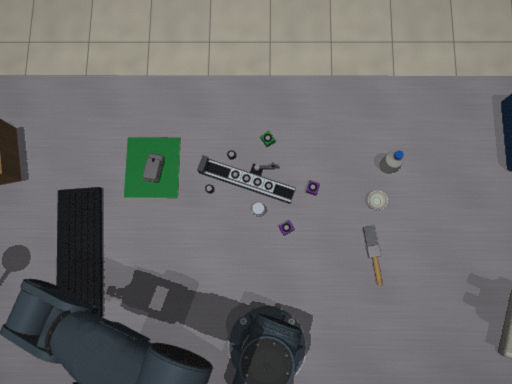

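View pics/scene0.png

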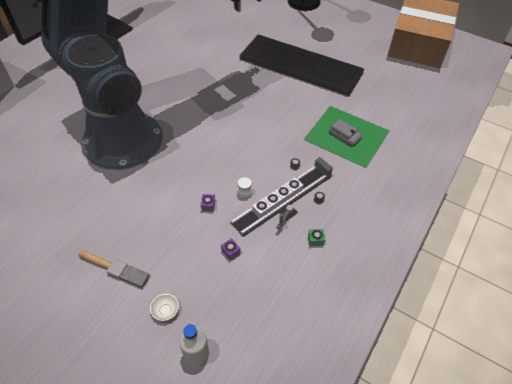

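The top view shows the stop at about (204,165) and the rail's rear end at (293,197). The carrier discs are at (235,174), (246,178), (257,182) and (268,186), so carrier_4 is (268,186). The catch pivot is at (256,168) and the pin at about (276,165). Possible mix-ups are green (268,139), purple (313,187) and purple (286,228), plus mount_a (209,188) and mount_b (231,154). The aluminium blocks in the channel are the right ones.

```bash
cat > h.py <<'E'
from plant import *
import numpy as np, cv2
from scipy.spatial.transform import Rotation as R
def ray(name,uv,st=None):
    c=get_calibration(name); K=c['intrinsics']
    x=(uv[0]-K[0,2])/K[0,0]; y=(uv[1]-K[1,2])/K[1,1]
    if name=='wrist':
        r=np.hypot(x,y); k=np.sin(r)/r if r>0 else 1
        d=np.array([x*k,-y*k,-np.cos(r)])
        T=c['T_tool_cam']; Rt=R.from_euler('xyz',st['tcp_rot']).as_matrix()
        return st['tcp_pos']+Rt@T[:3,3], Rt@T[:3,:3]@d
    return c['xyz'], R.from_euler('xyz',c['orientation']).as_matrix()@np.array([x,-y,-1])
def onz(name,uv,z,st=None):
    o,d=ray(name,uv,st); return o+d*(z-o[2])/d[2]
def two(a,b):
    (o,d),(p,e)=a,b; d=d/np.linalg.norm(d); e=e/np.linalg.norm(e)
    s=np.linalg.lstsq(np.c_[d,-e],p-o,rcond=None)[0]
    A,B=o+d*s[0],p+e*s[1]; return (A+B)/2, np.linalg.norm(A-B)
E
python3 - <<'E'
from h import *
for n,(x,y,w,h) in dict(top=(190,130,140,110),scene=(190,130,150,140)).items():
    p=np.load(n+'0.npz')['p'][y:y+h,x:x+w]; f=5 if n=='top' else 4
    cv2.imwrite(f'pics/{n}_c.png',cv2.resize(p,None,fx=f,fy=f,interpolation=cv2.INTER_CUBIC))
P=dict(stop=((204,165),42),rear=((293,197),8),c1=((235,174),38),c4=((268,186),38),piv=((256,168),31),pin=((276,165),66),purple=((313,187),30),jar=((258,207),50),ma=((209,188),20),mb=((231,154),20))
for k,(uv,z) in P.items(): print(k,onz('top',uv,z).round(0))
E
```

```text
stop [596. 218.  42.]
rear [492. -89.   8.]
c1 [566. 111.  38.]
c4 [524.  -2.  38.]
piv [589.  39.  31.]
pin [591. -29.  66.]
purple [ 523. -156.   30.]
jar [450.  31.  50.]
ma [520. 202.  20.]
mb [641. 128.  20.]
```

View pics/top_c.png

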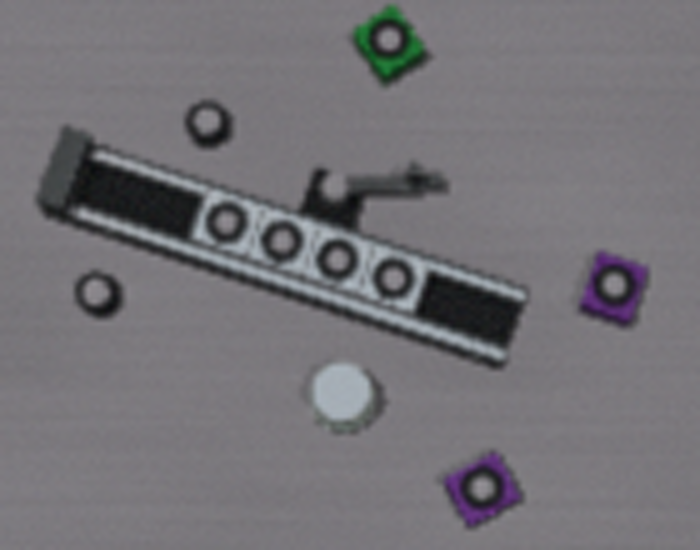

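View pics/scene_c.png

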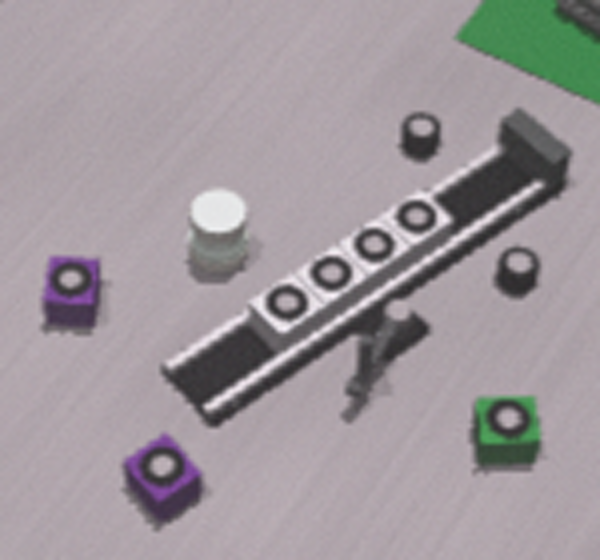

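Crop check: the four silver blocks in the channel are the row, with carrier_4 at the open right end (top 268.8,185.8; scene 261.8,205.5). The green and purple blocks stand outside the rail. The catch arm runs beside the far wall, with the pin near top (274,165).

Run:
```python
from h import *
import plant; print(getattr(plant,'nose_length',None),state()['grip_width'])
t=[(228,222),(282,241),(338,260),(394,279)]; s=[(417,216),(374,244),(331,272),(287,302)]
T=lambda a:(a[0]/5+190-.4,a[1]/5+130-.4); S=lambda a:(a[0]/4+190-.4,a[1]/4+130-.4)
C=[]
for a,b in zip(t,s):
    p,e=two(ray('top',T(a)),ray('scene',S(b))); C.append(p); print(p.round(1),e.round(1),onz('top',T(a),38).round(1),onz('scene',S(b),38).round(1))
for n,a,b in [('pivot',(333,184),(399,312)),('pintop',(415,170),(380,340))]:
    print(n,[x if np.isscalar(x) else x.round(1) for x in two(ray('top',T(a)),ray('scene',S(b)))])
d0=np.array([onz('top',T(a),38) for a in t]);d1=np.array([onz('scene',S(a),38) for a in s])
m=(d0+d1)/2; v=m[0]-m[3]; th=np.arctan2(v[1],v[0]); print('th',np.degrees(th), 'top',np.degrees(np.arctan2(*(d0[0]-d0[3])[1::-1])),np.degrees(np.arctan2(*(d1[0]-d1[3])[1::-1])))
# stop face top edge mid: z=42
for n,f,a in [('top',T,(82,165)),('scene',S,(533,148))]: print('stop~',onz(n,f(a),42).round(1))
# wall ends z=16
print([onz('top',T(a),16)[:2].round(1) for a in [(95,153),(525,295),(503,355),(80,212)]])
print([onz('scene',S(a),16)[:2].round(1) for a in [(545,185),(208,408),(167,370)]])
```

```text
14.0 1.0007852399044619
[567.  112.   40.9] 5.5 [565.5 110.4  38. ] [567.9 116.3  38. ]
[553.7  74.5  39.8] 4.4 [552.4  73.1  38. ] [554.6  77.5  38. ]
[540.6  36.2  40.3] 4.9 [539.2  34.6  38. ] [541.5  39.6  38. ]
[527.8  -2.   39.4] 5.1 [526.2  -3.7  38. ] [529.1   0.8  38. ]
pivot [array([595.8,  39.8,  30. ]), np.float64(2.845342317071269)]
pintop [array([602.1, -12.9,  63.3]), np.float64(14.481000674759654)]
th 71.19556339813155 top 70.98210663728781 71.40710299421143
stop~ [604.4 211.6  42. ]
stop~ [610.2 215.9  42. ]
[array([619.8, 206.4]), array([519.8, -94.2]), array([477.7, -78.9]), array([577.3, 215.6])]
[array([627.1, 209.8]), array([522.7, -90.1]), array([481.8, -79.6])]
```

```bash
python3 -m crank '[[20,-30,0,-1,1],[60,-90,0,-2,1],[100,-150,0,-3,1],[150,-230,0,-4.2,1],[200,-310,0,-4.2,1],[240,-380,0,-4.2,1],[280,-440,0,-4.2,1],[320,-500,0,-4.2,1],[370,-590,0,-4.2,1],[370,-590,0,-4.2,1],[370,-590,0,-4.2,1],[370,-590,0,-4.2,1],[370,-590,0,-4.2,1],[370,-590,0,-4.2,1],[370,-590,0,-4.2,1],[370,-590,0,-4.2,1],[370,-590,0,-4.2,1],[370,-590,0,-4.2,1],[370,-590,0,-4.2,1],[370,-590,0,-4.2,1]]' 30
python3 - <<'E'
from h import *
import json
s=state(); p,d=grab_frame('wrist'); np.savez('w1.npz',p=p,pos=s['tcp_pos'],rot=s['tcp_rot']); cv2.imwrite('pics/w1.png',cv2.resize(p,None,fx=1.5,fy=1.5))
print(s['tcp_pos'],np.degrees(s['tcp_rot']),s['joint_vel'],s['grip_width'])
E
```

```text
time: 1.77
tcp_pos: [508.1, -57.5, 244.8]
tcp_rot: [-3.142, -0.001, 2.813]
contact_force: [0.0, -0.8, 1.0]
grip_width: 0.001
[508.07230818 -57.45649134 244.83583685] [-1.79998459e+02 -7.25410136e-02  1.61181505e+02] [ 0.0227432  -0.01331861  0.00957525 -0.00077062 -0.0001198  -0.00143636] 0.0005659769546621633
```

View pics/w1.png

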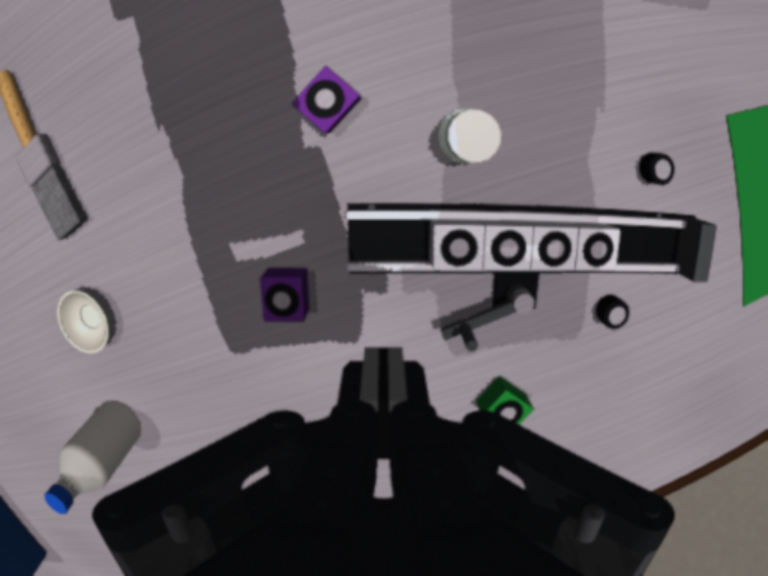

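The wrist view shows carrier_4's disc at (459,247) in the 1.5x picture, the other three at 509, 555 and 598, the catch pivot at (523,299), and the pin's top at about (470,345). The fingers are shut. The channel behind carrier_4 is clear.

Run:
```python
from h import *
w=np.load('w1.npz'); st=dict(tcp_pos=w['pos'],tcp_rot=w['rot'])
W=lambda u,v,z: onz('wrist',((u+.5)/1.5-.5,(v+.5)/1.5-.5),z,st).round(1)
c=[W(*a,38) for a in [(598,250),(555,249),(509,247),(459,247)]]; print(c)
v=c[0]-c[3]; print(np.degrees(np.arctan2(v[1],v[0])))
th=np.radians(71.3);u=np.array([np.cos(th),np.sin(th)]);n=np.array([-u[1],u[0]])
print('piv',W(523,299,31.5),'pintop',W(470,345,66.5),'rear face',W(433,247,38),'walls rear',W(348,219,16),W(348,265,16),'stop',W(683,240,42),W(682,278,42),W(693,215,42))
piv=W(523,299,31.5)[:2]; print('rail origin',piv+11*u+50*n)
c4=c[3][:2]; print('c4 rail',(c4-(piv+11*u+50*n))@u,(c4-(piv+11*u+50*n))@n)
q=W(470,345,66.5)[:2]-piv; print('catch',np.arctan2(q@n,-(q@u)),np.hypot(*q))
```

```text
[array([567.4, 111.7,  38. ]), array([554.4,  73.4,  38. ]), array([540.5,  35.9,  38. ]), array([527.9,  -2.8,  38. ])]
70.96668358978064
piv [590.4  38.2  31.5] pintop [597.5 -18.   66.5] rear face [521.4 -22.2  38. ] walls rear [482.5 -80.1  16. ] [519.1 -93.4  16. ] stop [584.  199.5  42. ] [619.9 194.1  42. ] [564.5 214.9  42. ]
rail origin [546.56622901  64.64996258]
c4 rail -69.87393329919196 -3.9444902548859053
catch -0.45204533663116564 56.6467121729055
```

```bash
python3 -m crank '[[0,0,-40,0,1],[0,0,-80,0,1],[0,0,-120,0,1],[0,0,-160,0,1],[0,0,-185,0,1],[0,0,-195,0,1],[0,0,-201,0,1],[0,0,-207,0,1],[0,0,-212,0,1],[0,0,-212,0,1],[0,0,-212,0,1]]'
python3 - <<'E'
from h import *
s=state(); p,d=grab_frame('wrist'); cv2.imwrite('pics/w2.png',cv2.resize(p,None,fx=1.5,fy=1.5))
print(s['tcp_pos'])
E
```

```text
time: 2.73
tcp_pos: [509.1, -57.8, 34.1]
tcp_rot: [3.141, 0.001, 2.814]
contact_force: [0.5, 0.1, -0.0]
grip_width: 0.0
[509.10362182 -57.79008626  34.14013078]
```

View pics/w2.png

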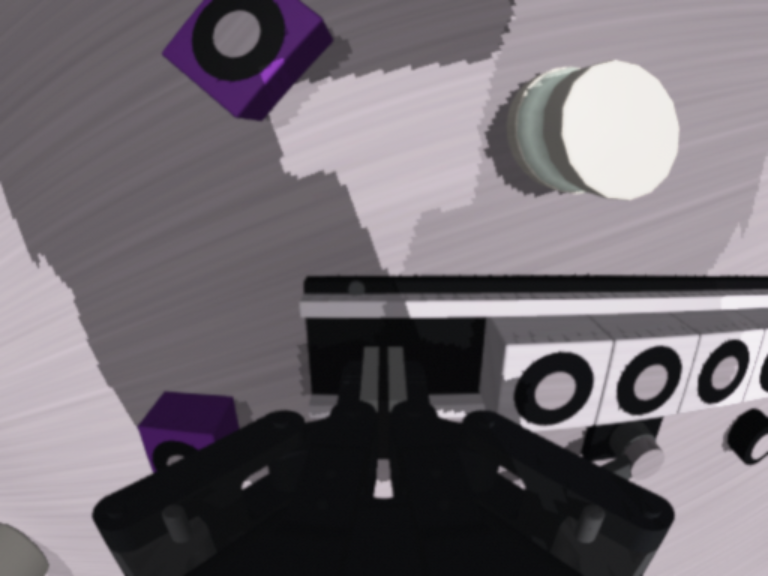

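The shut fingers stand centred in the channel behind carrier_4, with its rear face at about column 490, and clear of both walls.

```bash
python3 -m crank '[[1.3,3.8,0,0,1],[2.6,7.6,0,0,1],[3.9,11.4,0,0,1],[5.2,15.1,0,0,1],[6.2,18,0,0,1],[7.1,20.8,0,0,1],[8.1,23.7,0,0,1],[9.1,26.5,0,0,1],[10,29.3,0,0,1],[11,32.2,0,0,1],[12,35,0,0,1],[13,37.8,0,0,1]]'
python3 -m crank '[[1,2.8,0,0,1],[2,5.7,0,0,1],[3,8.5,0,0,1],[4,11.4,0,0,1],[5,14.2,0,0,1],[6,17,0,0,1],[6.8,19.9,0,0,1],[7.8,22.7,0,0,1],[8.7,25.5,0,0,1],[9.7,28.4,0,0,1]]'
```

```text
time: 3.78
tcp_pos: [521.6, -19.8, 33.3]
tcp_rot: [-3.142, -0.0, 2.813]
contact_force: [-0.6, -2.5, -0.0]
grip_width: -0.001
time: 4.62
tcp_pos: [531.4, 8.7, 33.3]
tcp_rot: [-3.142, -0.0, 2.813]
contact_force: [-0.2, -2.5, -1.2]
grip_width: -0.007
```

```bash
python3 -m crank '[[1,2.8,0,0,1],[2,5.7,0,0,1],[3,8.5,0,0,1],[4,11.4,0,0,1],[5,14.2,0,0,1],[6,17,0,0,1],[6.8,19.9,0,0,1],[7.8,22.7,0,0,1],[8.7,25.5,0,0,1],[9.7,28.4,0,0,1],[10.4,30.3,0,0,1]]'
python3 - <<'E'
from h import *
s=state(); p,d=grab_frame('top'); cv2.imwrite('pics/t2.png',cv2.resize(p[140:230,180:310],None,fx=5,fy=5,interpolation=cv2.INTER_CUBIC))
p,d=grab_frame('wrist'); np.savez('w3.npz',p=p,pos=s['tcp_pos'],rot=s['tcp_rot']); cv2.imwrite('pics/w3.png',cv2.resize(p,None,fx=1.5,fy=1.5))
E
```

```text
time: 5.53
tcp_pos: [541.8, 39.1, 33.3]
tcp_rot: [3.142, -0.0, 2.814]
contact_force: [-1.7, -1.8, 0.6]
grip_width: -0.002
```

View pics/w3.png

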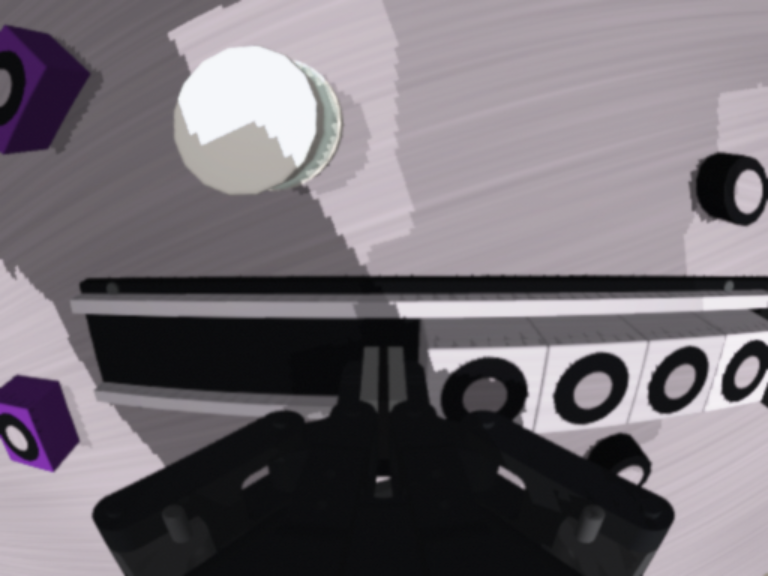

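The row is tight, the fingers bear on carrier_4's rear face, and nothing else is touched. I'll continue with finer steps and watch the force.

```bash
python3 -m crank '[[0.6,1.9,0,0,1],[1.3,3.8,0,0,1],[1.9,5.7,0,0,1],[2.6,7.6,0,0,1],[3.2,9.5,0,0,1]]'
python3 -m crank '[[0.3,0.9,0,0,1],[0.6,1.9,0,0,1],[1,2.8,0,0,1],[1.3,3.8,0,0,1]]'
python3 -m crank '[[0.3,0.9,0,0,1],[0.6,1.9,0,0,1]]'
```

```text
time: 6.05
tcp_pos: [545.0, 48.4, 33.3]
tcp_rot: [-3.142, 0.0, 2.813]
contact_force: [-0.8, -2.3, 0.6]
grip_width: 0.0
time: 6.38
tcp_pos: [546.2, 52.1, 33.3]
tcp_rot: [-3.142, -0.0, 2.814]
contact_force: [-0.6, -2.4, -0.1]
grip_width: -0.0
time: 6.55
tcp_pos: [546.5, 53.1, 33.3]
tcp_rot: [-3.14, -0.001, 2.814]
contact_force: [-4.4, -16.9, 3.6]
grip_width: -0.004
```

It met the stop with about 17 N after 117 mm of travel, against about 116 predicted. I'll back off, rise, and cross over to the far side of the pin.

```bash
python3 -m crank '[[-2,-6,0,0,1],[-5,-14,0,0,1],[-8,-24,0,0,1],[-8,-24,20,0,1],[-8,-24,45,0,1],[-8,-24,62,0,1],[10,-35,62,0,1],[30,-48,62,0,1],[50,-62,62,0,1],[75.5,-79,62,0,1],[75.5,-79,62,0,1],[75.5,-79,62,0,1]]'
python3 - <<'E'
from h import *
s=state(); p,d=grab_frame('wrist'); np.savez('w4.npz',p=p,pos=s['tcp_pos'],rot=s['tcp_rot']); cv2.imwrite('pics/w4.png',cv2.resize(p,None,fx=1.5,fy=1.5))
E
```

```text
time: 7.55
tcp_pos: [622.6, -26.4, 94.9]
tcp_rot: [3.141, 0.0, 2.812]
contact_force: [0.2, -0.4, -0.1]
grip_width: -0.002
```

View pics/w4.png

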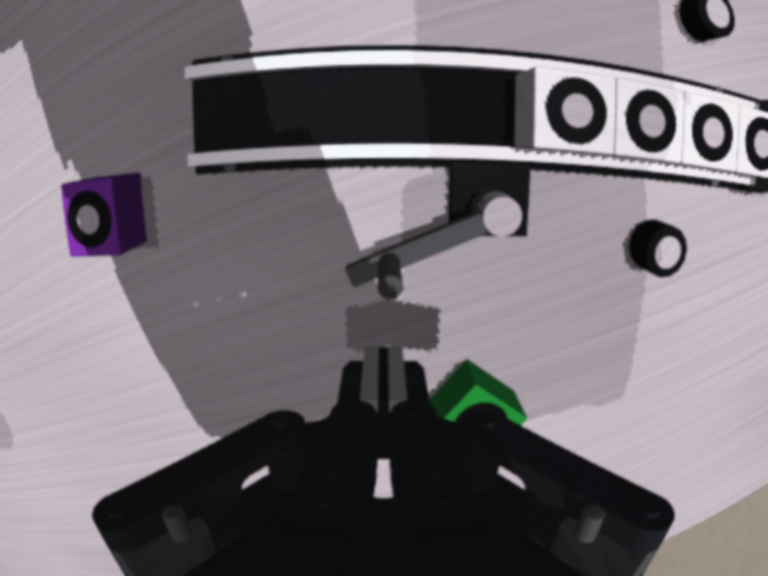

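The wrist view shows the pin's top at (390,287), directly ahead of the fingers, the pivot at (502,214), and the row's rear face level with the pivot, so the row is home. I'll get numbers.

```bash
cat >> h.py <<'E'
th=np.radians(71.2);U=np.array([np.cos(th),np.sin(th)]);N=np.array([-U[1],U[0]]);O=np.array([549.7,62.6])
def rail(p): return np.round([(np.array(p)[:2]-O)@U,(np.array(p)[:2]-O)@N],1)
def world(x,y): return (O+x*U+y*N).round(1)
E
python3 - <<'E'
from h import *
w=np.load('w4.npz'); st=dict(tcp_pos=w['pos'],tcp_rot=w['rot'])
W=lambda u,v,z: rail(onz('wrist',((u+.5)/1.5-.5,(v+.5)/1.5-.5),z,st))
print('tcp',rail(st['tcp_pos']),'pivot',W(502,214,31.5),'pin',W(391,287,66.5),'c4',W(577,110,38),'c3',W(651,121,38),'c2',W(712,132,38),'green',W(485,410,38))
E
```

```text
tcp [-60.8 -97.7] pivot [ -8.7 -49.5] pin [-58.7 -71.8] c4 [22.6 -0.8] c3 [62.3 -1.1] c2 [102.2  -0.9] green [ -10.  -147.7]
```

```bash
python3 -m crank '[[0,0,-15,0,1],[0,0,-30,0,1],[0,0,-43,0,1],[0,0,-43,0,1]]'
python3 -m crank '[[-4.7,1.5,0,0,1],[-9.5,3,0,0,1],[-14,4.5,0,0,1],[-19.3,5.5,0,0,1],[-24,6.2,0,0,1],[-29.4,6.8,0,0,1],[-34,9,0,0,1],[-38.5,11,0,0,1],[-43,13,0,0,1],[-47.7,15.2,0,0,1],[-51,18,0,0,1],[-54.3,20.6,0,0,1],[-57,23,0,0,1],[-59.9,25.7,0,0,1],[-63.4,31,0,0,1],[-65.9,36.1,0,0,1],[-65.9,36.1,0,0,1]]'
python3 - <<'E'
from h import *
s=state(); print(rail(s['tcp_pos'])); p,d=grab_frame('wrist'); np.savez('w5.npz',p=p,pos=s['tcp_pos'],rot=s['tcp_rot']); cv2.imwrite('pics/w5.png',cv2.resize(p,None,fx=1.5,fy=1.5))
E
```

```text
time: 7.93
tcp_pos: [620.2, -24.6, 49.7]
tcp_rot: [-3.141, -0.004, 2.814]
contact_force: [0.5, -0.4, -0.8]
grip_width: -0.002
time: 9.35
tcp_pos: [556.0, 12.0, 52.3]
tcp_rot: [3.142, -0.0, 2.814]
contact_force: [-0.2, 0.1, -0.4]
grip_width: -0.003
[-45.9 -22.3]
```

View pics/w5.png

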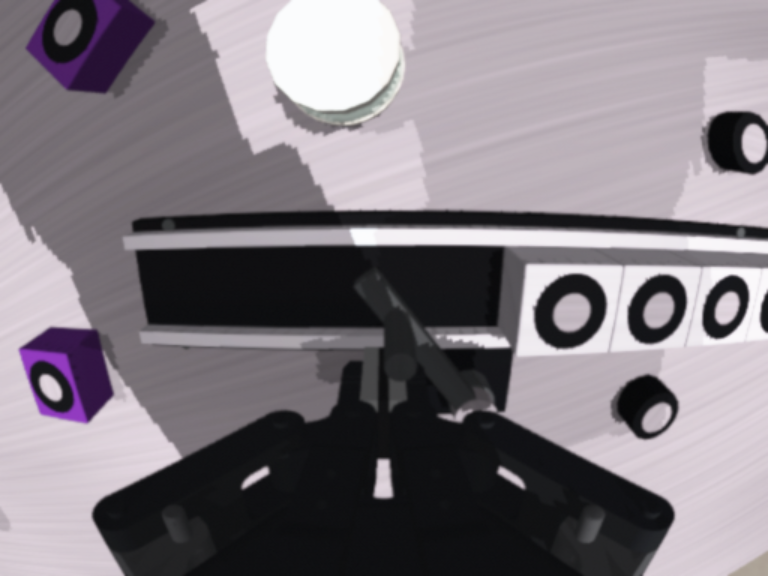

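The catch has turned to about 0.9 rad, with its pin at (402,360) against the finger's front and its tip over the channel. Next the finger goes round to the pin's rear side (-x) and pushes along +x.

```bash
python3 -m crank '[[4.7,-1.6,0,0,1],[2,-10,0,0,1],[-1,-19,0,0,1],[-4,-27.2,0,0,1],[-12,-24,0,0,1],[-21,-21,0,0,1],[-29.5,-18.5,0,0,1],[-28.2,-14.8,0,0,1],[-27,-11.1,0,0,1],[-25.7,-7.4,0,0,1],[-24.5,-3.7,0,0,1],[-23.2,0,0,0,1],[-21.9,3.7,0,0,1],[-20.7,7.4,0,0,1],[-19.4,11.1,0,0,1],[-18.2,14.8,0,0,1],[-16.9,18.5,0,0,1]]'
python3 -c "
from h import *
print(rail(state()['tcp_pos']))"
python3 -m crank '[[0.6,1.9,0,0,1],[1,2.8,0,0,1]]'
```

```text
time: 10.82
tcp_pos: [539.7, 29.9, 52.3]
tcp_rot: [3.142, 0.0, 2.813]
contact_force: [-0.5, -0.5, 0.5]
grip_width: 0.004
[-34.2  -1. ]
time: 10.98
tcp_pos: [540.7, 32.7, 52.3]
tcp_rot: [3.141, 0.0, 2.814]
contact_force: [-0.2, -0.9, -0.3]
grip_width: -0.001
```

Now on in small steps until the limit is felt.

```bash
python3 -m crank '[[0.3,0.9,0,0,1],[0.6,1.9,0,0,1]]'
python3 -m crank '[[0.3,0.9,0,0,1],[0.6,1.9,0,0,1]]'
```

```text
time: 11.15
tcp_pos: [541.1, 34.2, 52.3]
tcp_rot: [3.142, 0.0, 2.813]
contact_force: [-1.0, -0.1, -0.1]
grip_width: 0.002
time: 11.32
tcp_pos: [541.7, 36.1, 52.3]
tcp_rot: [-3.142, 0.0, 2.813]
contact_force: [-1.4, 0.1, -0.5]
grip_width: 0.003
```

```bash
python3 -m crank '[[0.3,0.9,0,0,1],[0.6,1.9,0,0,1]]'
python3 -m crank '[[0.3,0.9,0,0,1]]'
python3 -m crank '[[0.3,0.9,0,0,1]]'
```

```text
time: 11.48
tcp_pos: [542.1, 37.7, 52.3]
tcp_rot: [-3.141, -0.0, 2.814]
contact_force: [-3.1, -10.1, 1.7]
grip_width: 0.0
time: 11.57
tcp_pos: [542.2, 38.0, 52.2]
tcp_rot: [-3.14, -0.001, 2.814]
contact_force: [-4.4, -15.4, 1.9]
grip_width: 0.001
time: 11.65
tcp_pos: [542.3, 38.3, 52.2]
tcp_rot: [-3.139, -0.001, 2.814]
contact_force: [-6.8, -21.8, 3.0]
grip_width: 0.002
```

The force has risen steeply, so the catch is at its limit. I'll retreat and look.

```bash
python3 -m crank '[[-1,-4,0,0,1],[-4,-12,0,0,1],[-8,-24,0,0,1],[-8,-24,30,0,1],[-8,-24,70,0,1],[-8,-24,110,0,1],[-8,-24,150,0,1],[-8,-24,170,0,1],[-8,-24,170,0,1],[-8,-24,170,0,1]]'
python3 - <<'E'
from h import *
s=state(); p,d=grab_frame('wrist'); np.savez('w6.npz',p=p,pos=s['tcp_pos'],rot=s['tcp_rot']); cv2.imwrite('pics/w6.png',cv2.resize(p,None,fx=1.5,fy=1.5))
E
```

```text
time: 12.48
tcp_pos: [535.0, 15.2, 223.0]
tcp_rot: [3.141, 0.002, 2.813]
contact_force: [0.5, 0.8, 0.1]
grip_width: -0.002
```

View pics/w6.png

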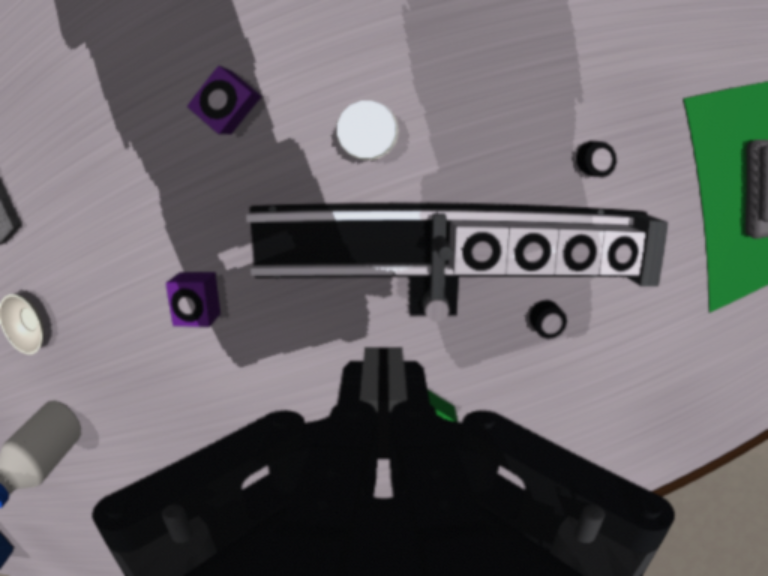

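The catch lies square across the channel: tip (438,215), pivot (437,308). The row sits tight against the stop, and the bystanders stand as before. The arm is clear at z = 223 mm.

```bash
python3 -c "
from plant import *
print(job_done(), state()['time'])"
```

```text
the job is handed in; nothing more can be done
the job is handed in; nothing more can be done
```

The row of four carriers is home against the end stop, the catch is fully across behind it, and I have handed the job in. It gave no verdict, and the robot clock was at about 12.5 s of the 54 s allowed.

- **Row:** I pushed only carrier_4, with the shut fingers. The measured push force was about 2.5 N, rising to about 17 N when the row met the stop. The tool had travelled 117 mm, against about 116 mm predicted.
- **Catch:** I turned it in two pushes on the pin: first towards the robot, then along the rail. The force rose to about 23 N at its limit.
- **Last checks:** The final wrist picture shows the row tight against the stop and the catch square across the channel. The bystanders in that view looked undisturbed, but I did not measure them. The brush was out of view or only at the edge.
- **Disagreements:** The scene and top views differed by about 5 mm, so I relied on the wrist camera and the felt contacts. A wrist measurement after the push put carriers 2 to 4 about 2 mm too far along the rail. The pivot read about 2 mm off the same way, so I take it as an offset in my rail origin.

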